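Load and latch a sprung leaf drill jig

TASK

Set up the drill jig on the bench for the next tube: first slide the end stop along its rod until its stop face is level with the tip of the brass pointer and let go of it, then lay the long steel tube from the dryer's lid in the two V-blocks with its end against the stop. Last, swing the sprung leaf down over the tube by its barrel knob, hold it down while you push its bolt fully home under the keeper, and let go - without ever dropping the tube, letting the leaf fly back or disturbing the pliers, the oil bottle and the wood block.

Things in the scene. Friction and masses are not known exactly. Their poses are not given: they have to be found in the camera images.
- jig: Drill jig fixed on an 8 mm plywood board on the bench: grey base plate 150 x 230 x 14 mm with two V-blocks, a sprung hinged leaf, a stop rod and a keeper. Origin on the plate's underside, 10 mm above the bench, below the middle of the tube's line. Jig axes: +y along the tube's line towards the stop rod end, +x from the keeper (robot's side) to the hinge, z up. The base reaches x -74..76, y -75..155 mm
- seat (a point): Point on the axis that a seated tube has, 62 mm above the bench; axes as the jig's. The 90 degree V-blocks, 18 mm wide, stand at y = -45 and +68 mm from here, so the tube is free to be held between y = -30 and +25 mm; 38 mm of free height lie under the tube's axis there. The open leaf and its hinge lugs stand at y = 27 to 93, x from 44 mm on, up to 200 mm high: holding the tube 10 to 20 mm from its middle, on the side away from the stop, keeps a gripper clear of them
- steel_tube: Plain grey steel tube, 25 mm in diameter, 165 mm long, 0.22 to 0.36 kg, lying on the white dryer's lid; its length runs along its own y axis. Origin on its surface, so use tube_center
- tube_center (a point): Centre of the steel tube (12.5 mm above the lid as it lies; either end may go to the stop)
- stop: End stop: dark steel collar (22 mm in diameter, 18 mm long) that slides along the jig's y on a 10 mm rod, with an upright grip block and a stop plate 24 mm high, bevelled at its top, reaching across the tube's line. It stays where it is left; moving it takes 4 N. Origin on the rod's axis (46 mm above the bench), in the plane of the stop face; axes as the jig's
- stop_grip (a point): Middle of the part of the end stop's upright grip block to be pinched, 86 mm above the bench: 14 x 14 mm, top 9 mm higher, free down to 20 mm below this point. It lies 9 mm on the +y side of the stop face
- stop_face (a point): Centre of the stop face, where the tube's end shall touch, on the tube's axis; the face looks along the jig's -y
- mark (a point): Tip of the small brass pointer on the scale rail beside the rod, 56 mm above the bench; axes as the jig's. The stop is set when its stop face has the same jig y as this point. It starts 12 to 38 mm too far out (+y)
- hinge (a point): Middle of the leaf's hinge axis, 88 mm above the bench; the axis runs along the jig's y
- leaf (a joint): Angle of the aluminium leaf (46 mm wide, reaching 105 mm from the hinge), rad: 0 = level over the tube, 1.55 = fully open, upright, where its torsion spring holds it. Can be pressed 0.03 below level. The spring opens it with 0.37 Nm when open and about 1 Nm when shut (some 13 N downward at the knob)
- knob (a point): Centre of the black barrel knob on the leaf's bolt: round bar 18 mm in diameter, 24 mm long, lying along the jig's y; pinch its flat ends. It spins freely on its pin, so the gripper need not tilt as the leaf swings. Leaf level: 40 mm above and 78 mm from the hinge towards jig -x (100 with the bolt home). Leaf open: behind the leaf, 0.17 m up; the leaf's end is 27 mm higher and 40 mm in front
- bolt (a joint): Travel of the 10 mm round bolt, m: 0 = drawn back, 0.022 = fully home towards the keeper (away from the hinge, along the leaf). It stays where it is left; moving it takes about 2 N. It can pass under the keeper only with the leaf level or a little below (-0.03 to 0.01)
- keeper (a point): Middle of the keeper's top bar, a staple of 8 mm round steel at the jig's front, 116 mm from the hinge, 99 mm above the bench. The bolt goes under this bar; when let go, the spring presses the bolt up against it and the leaf stays at about 0.02 rad
- pliers: Bystander: pliers lying on the dryer's lid, 53 x 164 x 12 mm; origin under the middle
- oil_bottle: Bystander: small oil bottle with a spout, 39 mm in diameter, 113 mm high, on the bench behind the jig; origin under its middle
- wood_block: Bystander: wood block 42 x 70 x 30 mm on the bench right of the jig; origin under its middle

How it is judged:
On the way, in this order (a step that is already met when the one before it is completed fails the run):
1. the end stop stands at the pointer (within 4 mm) and is let go (y of stop_face in the frame of mark between -0.004 and 0.004 m and contact force between the fingers and stop below 0.3 N), for 0.2 s.
2. the tube lies in both V-blocks with its end against the stop (gap under 5 mm), let go, the leaf still open (y of stop_face in the frame of mark between -0.004 and 0.004 m and x of tube_center in the frame of seat between -0.003 and 0.003 m and z of tube_center in the frame of seat between -0.003 and 0.003 m and angle between the y axis of steel_tube and the y axis of jig, either way round below 0.05 rad and y of tube_center in the frame of stop_face between -0.0875 and -0.08 m and contact force between the fingers and steel_tube below 0.3 N and value of joint leaf above 1 rad), for 0.2 s.
3. the leaf is down and the bolt is home under the keeper (value of joint leaf below 0.05 rad and value of joint bolt above 0.017 m), for 0.2 s.
At the end, for the whole second after the job is handed in: Stop face within 4 mm of the pointer tip; tube in both V-blocks (axis within 3 mm and 0.05 rad), its end within 5 mm of the stop; leaf down (under 0.05 rad), held by the bolt pushed at least 17 of 22 mm under the keeper; everything let go and at rest (all of step 3 and y of stop_face in the frame of mark between -0.004 and 0.004 m and x of tube_center in the frame of seat between -0.003 and 0.003 m and z of tube_center in the frame of seat between -0.003 and 0.003 m and angle between the y axis of steel_tube and the y axis of jig, either way round below 0.05 rad and y of tube_center in the frame of stop_face between -0.0875 and -0.08 m and linear speed of steel_tube below 0.02 m/s); the robot touches nothing.
It fails at once if the leaf flies back open (past 0.2 rad, faster than 5 rad/s) (velocity of joint leaf above 5 rad/s and value of joint leaf above 0.2 rad).
It fails at once if the tube is dropped (faster than 0.5 m/s while not held) (linear speed of steel_tube above 0.5 m/s and contact force between the fingers and steel_tube below 0.3 N).
It fails at once if a bystander is moved more than 30 mm (distance of any of pliers, oil_bottle, wood_block from where it was at the start of the episode above 0.03 m).
It also fails if it takes over 64 s, if anything falls off the work surface, if the arm or the gripper's body presses on something with over 40 N, if the wrist force passes 120 N, or if a joint passes its speed limit or range.

ROBOT

A 6-joint arm with a two-finger parallel gripper is mounted at the origin on a cart in front of the work surface, level with it; the furniture and walls round the work are solid. World frame = base frame: x ahead of the robot, y to its left, z up, the work surface at z = 0. Lengths are in m, angles in rad, forces in N, time in s.
With the tool pointing down it reaches from about 0.275 to 0.775 m from the base axis. Payload 14.6 kg.
Tool frame: the origin (TCP) lies midway between the tips of the shut fingers; the grasp point (between the pads) lies 19 mm behind it (ctrl.tcp_to_grasp is the distance from the TCP to the grasp point, in m); z points along the fingers, y is the line along which they close (so a half turn about z gives the same grasp; the last joint's range is limited). The gripper opens to 85 mm and grips with 20 to 120 N. Pads are 22 mm wide; open, the fingers measure 114 mm over their backs; the gripper's body (76 mm by 85 mm) begins 54 mm behind the grasp point. The pads swing forward as they close: fully open they stand 13 mm farther back than shut.
Start: joints at [0.986, 0.263, -0.048, 1.259, 0, 1.415], TCP at [0.219, 0.477, 0.231] pointing down, gripper open.
Joint ranges: [-2.65, 2.65], [-0.89, 1.7], [-1.18, 1.37], [-2.13, 2.11], [-1.35, 1.29], [-3.14, 3.14]. Speed limits (rad/s): [1.89, 1.89, 2.57, 2.79, 3.14, 3.14].

INTERFACE

Orientations are given as a unit quaternion [x, y, z, w].
In Python, from station import read_state, viewer, ctrl gives the robot as it stands.
- The arm moves only by the tool carry_out, never from a script. Its argument "moves" is a list that holds one entry, the list of rows, each a list of 5 numbers: the finger opening in m, from 0 to 0.0854, then the shift along the tool's x, y, z in m, then the turn about the tool's z in degrees. In form: [[[gripper, dx, dy, dz, roll], ...]]. A call has exactly 10 rows; each row is the pose to reach, as a shift and turn from the pose commanded when the call began, along the tool's axes at that moment; what a row does not reach only later rows make up. A row lasts 1/8 s, in which the tool goes at most 62.5 mm and 10.7 degrees, less where a joint would pass 70% of its speed; a pose out of reach is approached as far as the arm can. A call with a gripper value outside its range is refused whole. The fingers move at their own pace and stop on an object; "newtons" is the grip in N (left out, the last holds). Time passes only in rows, so rows that repeat a pose let the fingers close, or fill a call up. It gives the time, the measured TCP pose, the force, the opening and the grip force at its end, in the units of the state.
- read_state(): the state, without advancing time (a new reading comes with each control period).
- viewer.read_camera(name): name is "side" or "top" or "wrist"; returns the picture (384x512x3 uint8, blue, green, red); there is no depth.
- viewer.get_calibration(name): a dict with "intrinsics" (3x3 intrinsics, pixels), "dist" ([k1, k2, p1, p2, k3] as OpenCV has them; the pictures are not rectified), "eye" and "attitude" of the camera in the world. Camera axes: x right, y up, looking along -z (the intrinsics and any distortion apply to the point x, -y, -z); pixel columns grow to the right and rows downward; lengths in m; the calibration is good to about 2 mm. A picture is of the moment at which its call begins: read the wrist's pose just before it. get_calibration takes no time and is no camera call; for the wrist camera it gives the pose at the moment of the call.
- ctrl.hand_in(): hands the job in; it is judged then, once.
The state is a dict: "time": time; "joint_positions": joint angles; "qd": joint speeds; "tau": joint torques, N m; "ee_pos": TCP position; "tcp_rot": TCP orientation; "ft_force": force on the tool from outside, world axes, zero at the start; "wrist_torque": the same for the moment, N m; "grip_width": opening from 0.0 (shut) to 1.0 (fully open); "finger_force": force on a finger pad.
Only numpy, scipy, OpenCV 4.12 (cv2) and the standard library are available. Lean on these libraries where they do the work, as an engineer would, in place of code of your own. Each camera call takes 0.05 s, during which the arm holds its last target. There are 200 camera calls.

## Working session

There is one attempt and no reset: what is moved stays moved. The work goes in short steps, Python scripts to look and compute and a tool call to move; the robot and the scene stay as the last step left them, time stands still between calls to the robot, and variables do not carry over. Pictures are saved under pics/ and viewed, at most 10 in all, crops included, and the job is handed in when it is done.

Besides the shell and the picture viewer there is one more tool, called after "Call:" by a JSON object that holds its "name" and its "arguments", one argument or row to a line. carry_out: Moves the arm, as the interface text tells. Its arguments: {"type":"object","properties":{"moves":{"type":"array","items":{"type":"array","items":{"type":"array","items":{"type":"number"}}}},"newtons":{"type":"number"}},"required":["moves"]}

```bash
mkdir -p pics; ls; cat > h.py <<'E'
import numpy as np, cv2
from scipy.spatial.transform import Rotation as R
from station import read_state, viewer, ctrl
def cal(n):
    c=viewer.get_calibration(n); return c
def rot(c):
    a=np.array(c["attitude"],float)
    return a if a.shape==(3,3) else R.from_quat(a).as_matrix()
def ray(c,uv):
    p=cv2.undistortPoints(np.array([[uv]],float),np.array(c["intrinsics"],float),np.array(c["dist"],float))[0,0]
    d=rot(c)@np.array([p[0],-p[1],-1.]); return np.array(c["eye"],float),d/np.linalg.norm(d)
def onz(c,uv,z):
    e,d=ray(c,uv); return e+d*(z-e[2])/d[2]
def tri(c1,u1,c2,u2):
    e1,d1=ray(c1,u1);e2,d2=ray(c2,u2)
    t=np.linalg.lstsq(np.c_[d1,-d2],e2-e1,rcond=None)[0]
    a=e1+t[0]*d1;b=e2+t[1]*d2; return (a+b)/2,np.linalg.norm(a-b)
def proj(c,P):
    q=rot(c).T@(np.array(P,float)-np.array(c["eye"])); q=np.array([[q[0],-q[1],-q[2]]])
    return cv2.projectPoints(q,np.zeros(3),np.zeros(3),np.array(c["intrinsics"],float),np.array(c["dist"],float))[0][0,0]
E
python3 - <<'E'
from h import *
for n in ["top","side","wrist"]:
    im=viewer.read_camera(n); cv2.imwrite(f"pics/{n}0.png",im)
    cv2.imwrite(f"pics/{n}0b.png",cv2.resize(im,(800,600),interpolation=cv2.INTER_CUBIC))
    c=cal(n); print(n,c)
print(read_state(), ctrl.tcp_to_grasp)
E
```

```text
pics
top {'intrinsics': array([[427.06997406,   0.        , 254.85582924],
       [  0.        , 427.06997406, 190.44535463],
       [  0.        ,   0.        ,   1.        ]]), 'dist': array([0.03396952, 0.        , 0.        , 0.        , 0.        ]), 'eye': array([ 0.31542681, -0.24156925,  1.50909905]), 'attitude': array([ 0.05863795, -0.04957166, -0.69970002,  0.71029862])}
side {'intrinsics': array([[447.71827364,   0.        , 252.23717841],
       [  0.        , 447.71827364, 191.21461169],
       [  0.        ,   0.        ,   1.        ]]), 'dist': array([0.03360281, 0.        , 0.        , 0.        , 0.        ]), 'eye': array([ 0.19117726, -1.49505907,  0.77534434]), 'attitude': array([ 0.52046237, -0.06055341, -0.12127845,  0.84305619])}
wrist {'intrinsics': array([[323.51404109,   0.        , 256.90406228],
       [  0.        , 323.51404109, 192.55014019],
       [  0.        ,   0.        ,   1.        ]]), 'dist': array([-0.05132765,  0.        ,  0.        ,  0.        ,  0.        ]), 'eye': array([0.15516007, 0.50681753, 0.37419013]), 'attitude': array([-0.11821621, -0.07544293,  0.53482963,  0.833241  ])}
{'time': 0.15, 'joint_positions': array([ 9.85711948e-01,  2.63444993e-01, -4.87524420e-02,  1.25938275e+00,
        1.34973491e-05,  1.41550695e+00]), 'qd': array([ 2.82497382e-05, -6.83547362e-04,  3.69545504e-03,  1.58523113e-03,
        3.77372763e-04, -1.81661329e-03]), 'tau': array([ 7.48305320e-04, -6.37827730e+01,  3.84647727e+01,  1.06144528e-02,
       -2.12867326e-04, -1.87218382e-05]), 'ee_pos': array([0.21865291, 0.47709883, 0.2309332 ]), 'tcp_rot': array([ 2.13247275e-01,  9.76998181e-01, -3.62937160e-04, -1.48087037e-04]), 'ft_force': array([ 0.65628109,  0.62694454, -0.19941564]), 'wrist_torque': array([0.00532382, 0.03642127, 0.00476011]), 'finger_force': 0.0, 'grip_width': 1.0003589004942612} 0.0187
```

View pics/top0b.png

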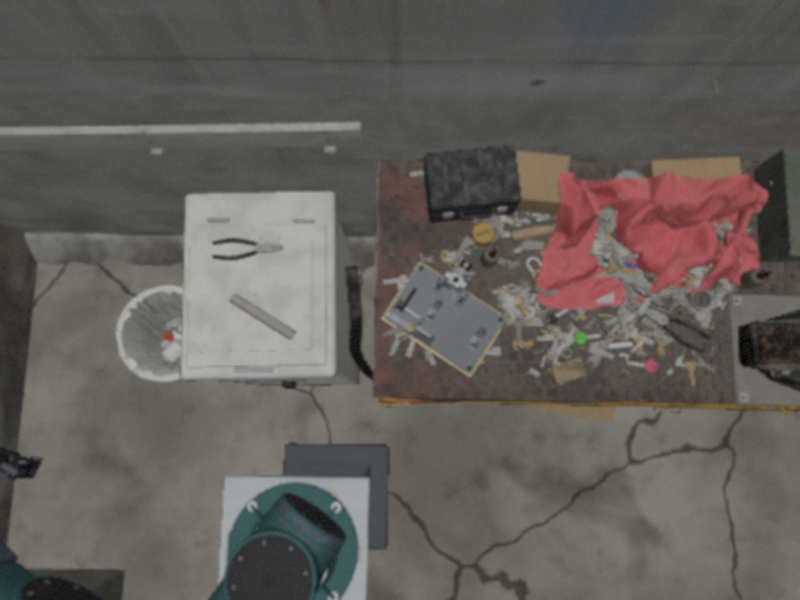

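View pics/side0b.png

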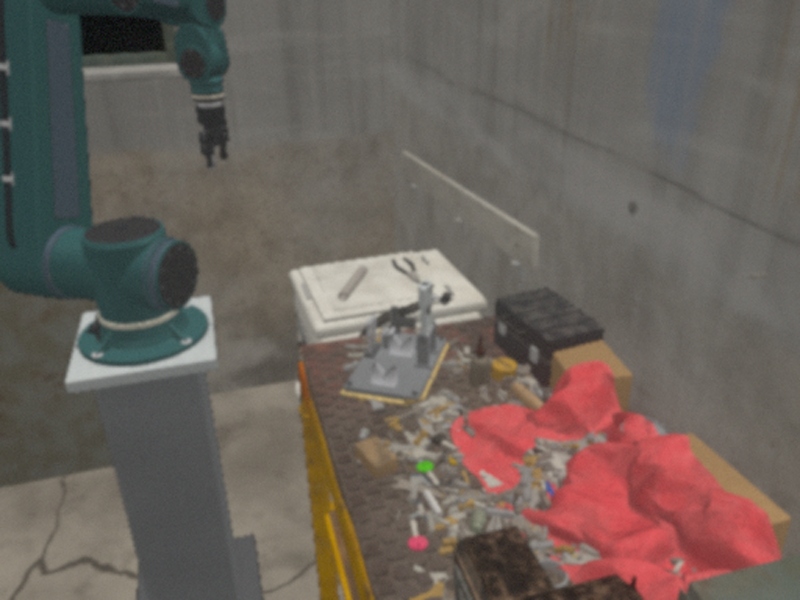

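The top view shows the tube on the white lid at about (262,316) of 800x600. The jig plate has corners near (420,263), (505,320), (470,375) and (382,310), with the stop rod at its left end. The pliers are at (245,248) and the wood block at (568,371). The side view shows the leaf open and upright at (427,320).

```bash
python3 - <<'E'
from h import *
c=cal("top");s=.64
im=cv2.imread("pics/top0.png")
P=[onz(c,np.array(p)*s,0.02)[:2] for p in [(420,263),(505,320),(470,375),(382,310)]]
print(np.round(P,3)); print([np.linalg.norm(P[i]-P[(i+1)%4]).round(3) for i in range(4)])
d=P[0]-P[1]+P[3]-P[2];print("jig y yaw",np.degrees(np.arctan2(d[1],d[0])))
cs=cal("side")
print("tube tri",tri(c,np.array([262,316])*s,cs,np.array([352,283])*s))
print("ends",[tri(c,np.array(a)*s,cs,np.array(b)*s) for a,b in [((232,297),(363,268)),((294,335),(341,297))]])
print("pliers,oil,block",onz(c,np.array([245,248])*s,0.0),onz(c,np.array([488,257])*s,0.1),onz(c,np.array([568,371])*s,0.03))
r=read_state();T=R.from_quat(r["tcp_rot"]).as_matrix();print(T.round(3))
w=cal("wrist");print("cam in tool",T.T@(w["eye"]-r["ee_pos"]), (T.T@rot(w)).round(3))
# crop
x0,y0,x1,y1=235,150,335,250
cv2.imwrite("pics/topcrop.png",cv2.resize(im[y0:y1,x0:x1],(600,600),interpolation=cv2.INTER_CUBIC))
E
```

```text
[[ 0.625 -0.269]
 [ 0.498 -0.461]
 [ 0.374 -0.382]
 [ 0.516 -0.185]]
[np.float64(0.23), np.float64(0.146), np.float64(0.244), np.float64(0.138)]
jig y yaw 55.26122770861571
tube tri (array([0.50011007, 0.0873229 , 0.01083508]), np.float64(0.00017221487825071574))
ends [(array([0.54348705, 0.15573409, 0.01681535]), np.float64(0.003638954379290532)), (array([0.45706177, 0.01276829, 0.01345527]), np.float64(0.0012053788107101694))]
pliers,oil,block [0.65945616 0.13650329 0.        ] [ 0.62391489 -0.41352179  0.1       ] [ 0.38595921 -0.59572323  0.03      ]
[[-0.909  0.417 -0.   ]
 [ 0.417  0.909 -0.001]
 [ 0.    -0.001 -1.   ]]
cam in tool [ 0.07012084  0.0004487  -0.14324787] [[ 0.     0.961  0.278]
 [ 1.    -0.    -0.   ]
 [-0.     0.278 -0.961]]
```

View pics/topcrop.png

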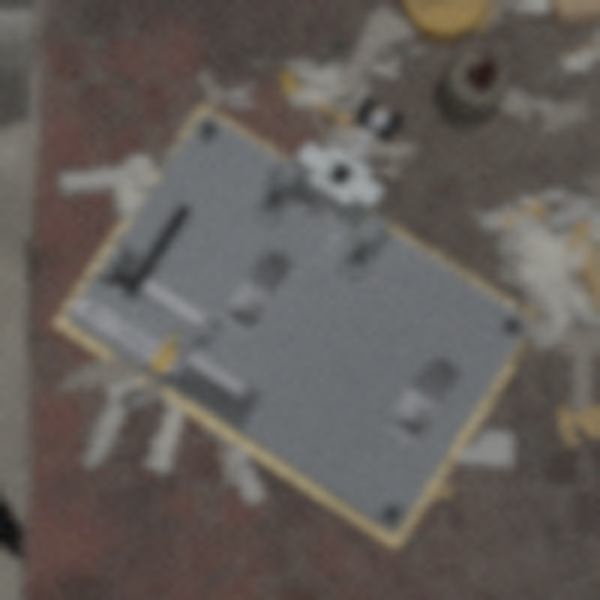

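The crop (6x, offset 235,150) shows the V-blocks near (260,285) and (425,395). The dark stop plate runs from (185,210) to (120,285), the brass pointer is at (165,352), and the open leaf is at (340,175). I'll fly over the tube towards the jig next.

Call:
{"name": "carry_out", "arguments": {
  "moves": [
    [[0.0854, -0.05, -0.03, -0.01, 1], [0.0854, -0.1, -0.055, -0.02, 3], [0.0854, -0.15, -0.08, -0.03, 5], [0.0854, -0.2, -0.105, -0.04, 7], [0.0854, -0.25, -0.13, -0.05, 9], [0.0854, -0.3, -0.16, -0.05, 10], [0.0854, -0.35, -0.19, -0.05, 10], [0.0854, -0.365, -0.196, -0.05, 10], [0.0854, -0.365, -0.196, -0.05, 10], [0.0854, -0.365, -0.196, -0.05, 10]]
  ]
}}

```text
time: 1.4
ee_pos: [0.4682, 0.1479, 0.2813]
tcp_rot: [0.297, 0.955, 0.0, -0.0]
ft_force: [0.6, -0.2, -0.5]
grip_width: 0.998
finger_force: 0.0
```

```bash
cat > w.py <<'E'
from h import *
import sys,pickle
def shot(n):
    r=read_state(); c=cal("wrist"); im=viewer.read_camera("wrist")
    cv2.imwrite(f"pics/{n}.png",im); pickle.dump((r,c),open(f"pics/{n}.pkl","wb"))
    cv2.imwrite(f"pics/{n}b.png",cv2.resize(im,(800,600),interpolation=cv2.INTER_CUBIC))
    T=R.from_quat(r["tcp_rot"]).as_matrix()
    print(r["time"],r["ee_pos"].round(4),"yaw tool y",np.degrees(np.arctan2(T[1,1],T[0,1])).round(2),T[:,2].round(3),r["joint_positions"].round(2))
def load(n): return (cv2.imread(f"pics/{n}.png"),)+pickle.load(open(f"pics/{n}.pkl","rb"))
if __name__=="__main__": shot(sys.argv[1])
E
python3 w.py tube1
```

```text
1.4 [0.4682 0.1479 0.2813] yaw tool y 55.43 [-0.  0. -1.] [ 0.14  0.19 -0.01  1.37  0.    0.74]
```

View pics/tube1b.png

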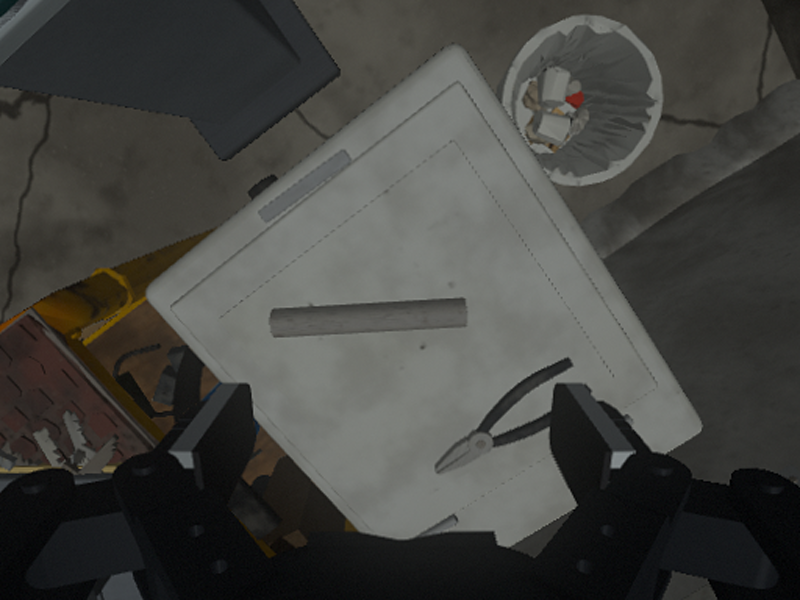

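The tube lies from (271,323) to (466,312), and the pliers are well away from it at (500,420). Next I'll fly to the jig.

Call:
{"name": "carry_out", "arguments": {
  "moves": [
    [[0.0854, -0.035, -0.046, 0, 0], [0.0854, -0.07, -0.092, 0, 0], [0.0854, -0.104, -0.138, 0, 0], [0.0854, -0.139, -0.184, 0, 0], [0.0854, -0.173, -0.23, 0, 0], [0.0854, -0.208, -0.276, 0, 0], [0.0854, -0.243, -0.322, 0, 0], [0.0854, -0.277, -0.368, 0, 0], [0.0854, -0.277, -0.368, 0, 0], [0.0854, -0.277, -0.368, 0, 0]]
  ]
}}

```text
time: 2.7
ee_pos: [0.488, -0.3121, 0.2813]
tcp_rot: [0.297, 0.955, 0.0, -0.0]
ft_force: [0.4, -0.1, -0.5]
grip_width: 1.0
finger_force: 0.0
```

```bash
python3 w.py jig1; python3 - <<'E'
from w import *
im,r,c=load("tube1");s=.64
a,b=[onz(c,np.array(p)*s,.0125) for p in [(271,323),(466.5,312)]]
print(a,b,"mid",(a+b)/2,"len",np.linalg.norm(a-b),"yaw",np.degrees(np.arctan2(*(b-a)[1::-1])))
E
```

```text
2.7 [ 0.488  -0.3121  0.2813] yaw tool y 55.43 [-0.  0. -1.] [-0.71  0.35  0.22  1.44  0.   -0.11]
[0.46131866 0.01680567 0.0125    ] [0.54846131 0.16089148 0.0125    ] mid [0.50488999 0.08884858 0.0125    ] len 0.16838812929131725 yaw 58.83458240200468
```

View pics/jig1b.png

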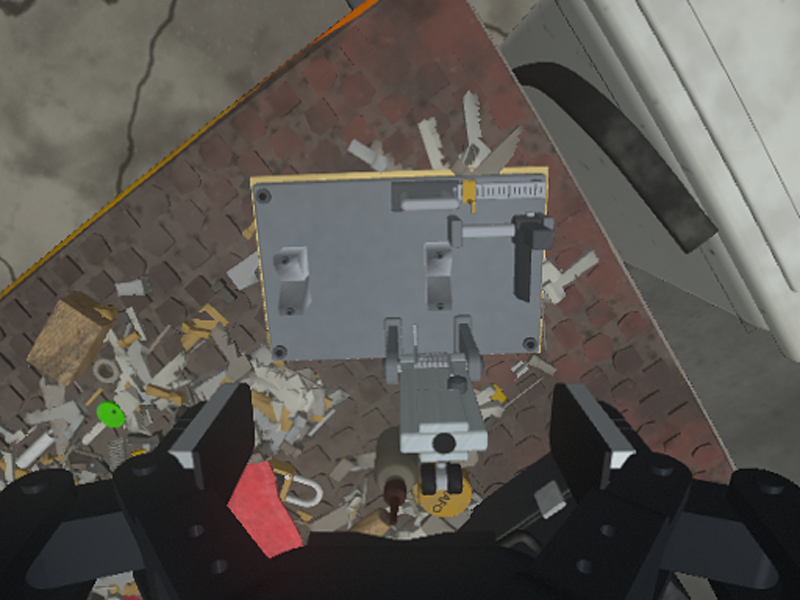

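```bash
python3 - <<'E'
from w import *
im,r,c=load("jig1")
cv2.imwrite("pics/c1.png",cv2.resize(im[100:240,155:355],(800,560),interpolation=cv2.INTER_CUBIC))
E
```

```text
(no output)
```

View pics/c1.png

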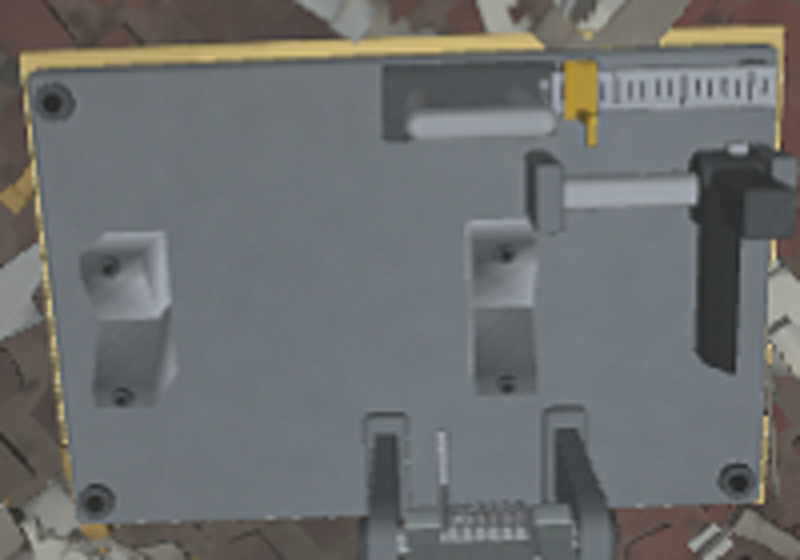

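The crop (4x, offset 155,100) shows the V valleys at (132,313) and (505,306). The pointer tip is at (592,145). The grip block's top face spans x 738-795 and y 183-238.

```bash
python3 - <<'E'
from w import *
im,r,c=load("jig1")
f=lambda p,z: onz(c,np.array(p)/4+[155,100],z)
v1,v2=f((132,313),.0443),f((505,306),.0443)
u=(v2-v1)[:2];L=np.linalg.norm(u);print("V",v1,v2,"sep",L,"yaw",np.degrees(np.arctan2(u[1],u[0])))
C=[f(p,.024) for p in [(33,72),(775,47),(763,503),(82,520)]]
print("plate",[np.linalg.norm(C[i]-C[(i+1)%4]).round(4) for i in range(4)], [np.degrees(np.arctan2(*d[1::-1])).round(2) for d in (C[1]-C[0],C[2]-C[3])])
u=u/L;x=np.array([u[1],-u[0]])
seat=v1[:2]+u*45; seat2=v2[:2]-u*68
print("seat",seat,seat2)
for n,p in dict(c0=C[0],c1=C[1],c2=C[2],c3=C[3],mark=f((592,145),.056),grip=f((767,211),.095),ge1=f((738,211),.095),ge2=f((795,211),.095),gt=f((767,183),.095),gb=f((767,238),.095),
  rodA=f((565,191),.05),rodB=f((695,190),.05),keepL=f((410,122),.099),keepR=f((555,122),.099)).items():
    d=p[:2]-seat; print(n,p.round(4),"jig",d@x.round(4),d@u.round(4))
E
```

```text
V [ 0.45882965 -0.39251201  0.0443    ] [ 0.52107888 -0.29841006  0.0443    ] sep 0.11282794093250265 yaw 56.515029896300284
plate [np.float64(0.2252), np.float64(0.1481), np.float64(0.2276), np.float64(0.1466)] [np.float64(57.32), np.float64(56.96)]
seat [25.28614957 37.13886401] [-36.99576011 -57.01248937]
c0 [ 0.3835 -0.3776  0.024 ] jig -0.07098330541951692 -45.027540895695516
c1 [ 0.5051 -0.188   0.024 ] jig -0.0741517579328656 -44.80234888277512
c2 [ 0.6311 -0.2659  0.024 ] jig 0.07388291631957127 -44.79776512979271
c3 [ 0.507  -0.4567  0.024 ] jig 0.07564264053143477 -45.025358980447876
mark [ 0.4932 -0.2515  0.056 ] jig -0.04903485513994885 -44.86185476654637
grip [ 0.5263 -0.2255  0.095 ] jig -0.035827099428985404 -44.82185765744807
ge1 [ 0.522  -0.2317  0.095 ] jig -0.035943106304858544 -44.829367643334315
ge2 [ 0.5304 -0.2195  0.095 ] jig -0.03571699461491796 -44.814592835637264
gt [ 0.5201 -0.2218  0.095 ] jig -0.043044105333497236 -44.82225216317676
gb [ 0.5324 -0.229   0.095 ] jig -0.028790079813652725 -44.8214686406914
rodA [ 0.501  -0.2648  0.05  ] jig -0.03522373710482353 -44.868618718860105
rodB [ 0.5222 -0.2334  0.05  ] jig -0.03489423573199677 -44.83076402635959
keepL [ 0.4554 -0.2882  0.099 ] jig -0.06031130491136655 -44.91325319217028
keepR [ 0.4759 -0.2585  0.099 ] jig -0.05967244251397369 -44.877193348711835
```

Call:
{"name": "carry_out", "arguments": {
  "moves": [
    [[0.06, 0.01, 0.05, 0.02, -1.4], [0.06, 0.0176, 0.093, 0.05, -1.4], [0.06, 0.0176, 0.093, 0.1, -1.4], [0.06, 0.0176, 0.093, 0.15, -1.4], [0.06, 0.0176, 0.093, 0.19, -1.4], [0.06, 0.0176, 0.093, 0.204, -1.4], [0.05, 0.0176, 0.093, 0.204, -1.4], [0.0, 0.0176, 0.093, 0.204, -1.4], [0.0, 0.0176, 0.093, 0.204, -1.4], [0.0, 0.0176, 0.093, 0.204, -1.4]]
  ],
  "newtons": 40
}}

```text
time: 4.0
ee_pos: [0.5269, -0.227, 0.0787]
tcp_rot: [0.286, 0.958, -0.0, 0.001]
ft_force: [-0.2, 2.0, 8.7]
grip_width: 0.152
finger_force: 40.9
```

Call:
{"name": "carry_out", "arguments": {
  "moves": [
    [[0.0, 0, -0.004, -0.0015, 0], [0.0, 0, -0.01, -0.0015, 0], [0.0, 0, -0.016, -0.0015, 0], [0.0, 0, -0.022, -0.0015, 0], [0.0, 0, -0.027, -0.0015, 0], [0.0, 0, -0.03, -0.0015, 0], [0.0, 0, -0.03, -0.0015, 0], [0.0, 0, -0.03, -0.0015, 0], [0.0, 0, -0.03, -0.0015, 0], [0.0, 0, -0.03, -0.0015, 0]]
  ]
}}

```text
time: 5.25
ee_pos: [0.5104, -0.2524, 0.0789]
tcp_rot: [0.286, 0.958, -0.0, 0.001]
ft_force: [6.2, -3.4, -11.5]
grip_width: 0.152
finger_force: 40.6
```

```bash
python3 w.py st2; python3 - <<'E'
from w import *
im,r,c=load("st2")
print(proj(c,[.4932,-.2515,.056]),proj(c,[.5095,-.252,.095]))
E
```

```text
5.25 [ 0.5104 -0.2524  0.0789] yaw tool y 56.77 [ 0.001 -0.001 -1.   ] [-0.6   0.42 -0.23  0.91  0.   -0.02]
[239.89949622 205.50596509] [255.37380733 263.90015433]
```

View pics/st2b.png

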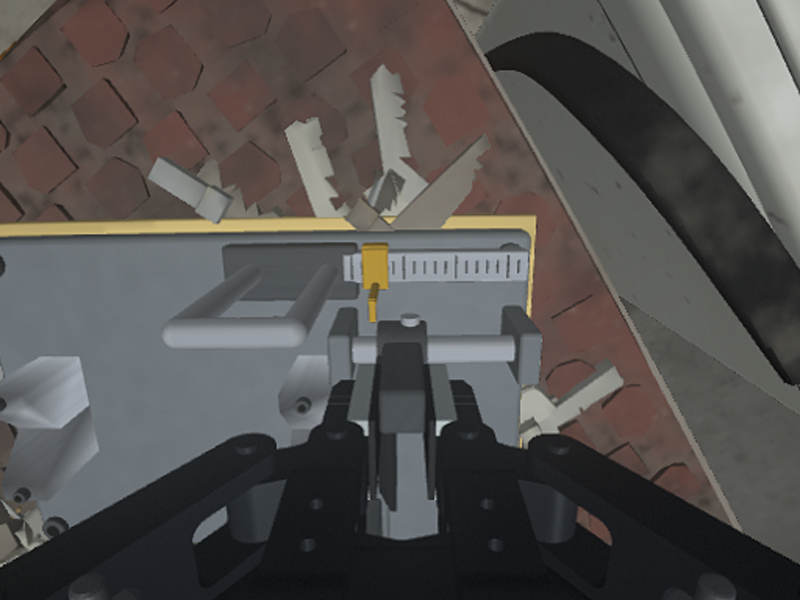

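The stop is in the gripper with the pointer tip at about (372,320). The collar's left edge is at about x=379, so it is still some 2 mm too far out. I'll measure this on the pixels.

```bash
python3 - <<'E'
from w import *
im,r,c=load("st2")
cv2.imwrite("pics/c2.png",cv2.resize(im[165:265,205:295],(720,600)[:2] and (540,600),interpolation=cv2.INTER_CUBIC))
E
```

```text
(no output)
```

View pics/c2.png

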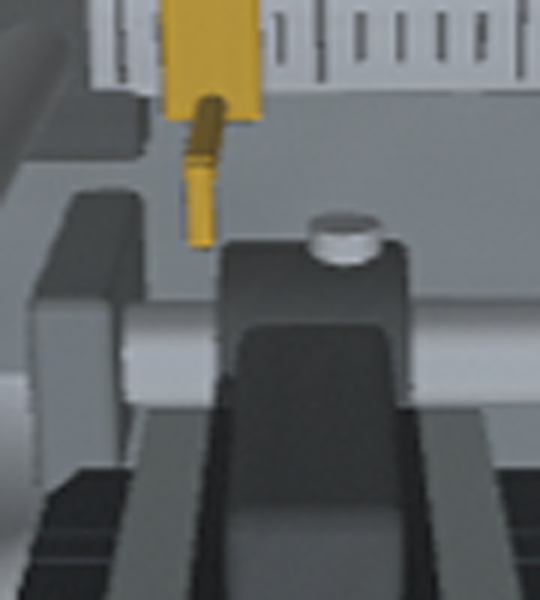

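The pointer tip is at crop (202,245). The collar's face edge is at (219,320) and its far edge at (409,300).

```bash
python3 - <<'E'
from w import *
im,r,c=load("st2")
f=lambda p,z: onz(c,np.array(p)/6+[205,165],z)
T=R.from_quat(r["tcp_rot"]).as_matrix()
for n,p in dict(tip=f((202,245),.056),cl=f((219,320),.057),cl2=f((221,250),.048),cr=f((409,320),.057)).items(): print(n,p.round(4),(T.T@(p-r["ee_pos"])).round(4))
E
```

```text
tip [ 0.493  -0.2522  0.056 ] [ 0.0147 -0.0093  0.0228]
cl [ 0.4995 -0.2547  0.057 ] [ 0.0079 -0.0078  0.0219]
cl2 [ 0.4964 -0.2528  0.048 ] [ 0.0115 -0.008   0.0308]
cr [ 0.509  -0.2403  0.057 ] [0.0079 0.0094 0.0219]
```

Call:
{"name": "carry_out", "arguments": {
  "moves": [
    [[0.0, 0, -0.001, 0.001, 0], [0.0, 0, -0.001, 0.001, 0], [0.05, 0, -0.001, 0.001, 0], [0.05, 0, -0.001, 0.001, 0], [0.05, 0, -0.001, 0.001, 0], [0.05, 0, -0.001, -0.03, 0], [0.07, 0, -0.001, -0.08, 0], [0.085, 0, -0.001, -0.13, 0], [0.085, 0, -0.001, -0.18, 0], [0.085, 0, -0.001, -0.18, 0]]
  ]
}}

```text
time: 6.55
ee_pos: [0.5101, -0.2534, 0.2622]
tcp_rot: [0.286, 0.958, -0.001, 0.003]
ft_force: [-0.1, 0.0, -0.1]
grip_width: 0.995
finger_force: 0.0
```

```bash
python3 w.py st3; python3 - <<'E'
from w import *
im,r,c=load("st3")
T=R.from_quat(r["tcp_rot"]).as_matrix()
p=proj(c,[.4932,-.252,.056]);print(p)
x,y=(p-[60,55]).astype(int); x=max(x,0);y=max(y,0);print(x,y)
cv2.imwrite("pics/c3.png",cv2.resize(im[y:y+110,x:x+130],(780,660)[:2] and (702,594),interpolation=cv2.INTER_CUBIC))
# tube target
t=np.array([.5049,.0888]);print("tool delta",T.T@np.r_[t-r["ee_pos"][:2],0])
E
```

```text
6.55 [ 0.5101 -0.2534  0.2622] yaw tool y 56.78 [ 0.005 -0.003 -1.   ] [-0.6   0.33  0.13  1.37 -0.   -0.02]
[248.95777638 151.03495143]
188 96
tool delta [ 0.19186538  0.28338697 -0.00115045]
```

View pics/c3.png

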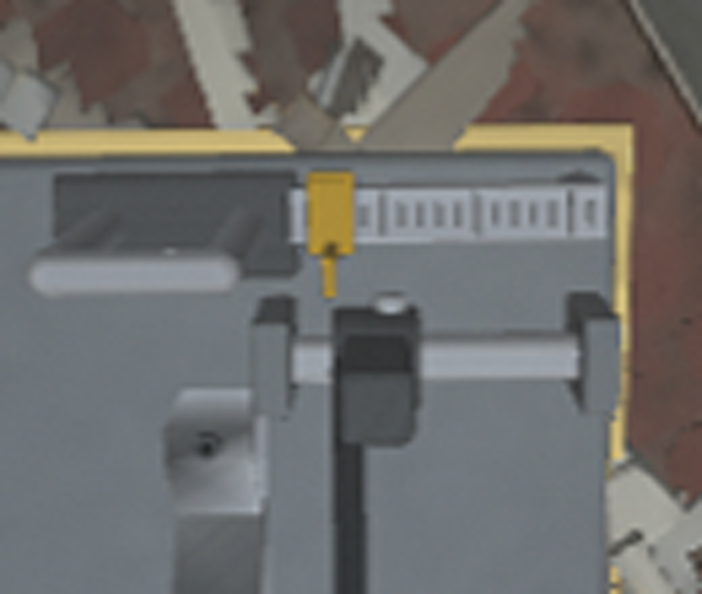

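The stop face's edge (x=334) is level with the pointer tip (331,295), within about 0.6 mm. The stop is let go. Now the tube.

Call:
{"name": "carry_out", "arguments": {
  "moves": [
    [[0.085, 0.02, 0.03, 0, -5], [0.085, 0.05, 0.07, 0, -15], [0.085, 0.08, 0.11, 0, -25], [0.085, 0.11, 0.15, 0.01, -35], [0.085, 0.13, 0.19, 0.03, -45], [0.085, 0.15, 0.22, 0.05, -55], [0.085, 0.17, 0.25, 0.07, -65], [0.085, 0.191, 0.2715, 0.09, -75], [0.085, 0.191, 0.2715, 0.11, -85], [0.085, 0.191, 0.2715, 0.112, -92]]
  ]
}}

```text
time: 7.85
ee_pos: [0.4963, 0.0796, 0.1443]
tcp_rot: [-0.493, 0.87, 0.001, -0.002]
ft_force: [-0.2, 0.5, -0.2]
grip_width: 0.997
finger_force: 0.0
```

```bash
python3 w.py tb2; python3 - <<'E'
from w import *
im,r,c=load("tb2")
T=R.from_quat(r["tcp_rot"]).as_matrix()
# predicted outline
a=np.radians(58.8);d=np.array([np.cos(a),np.sin(a),0]);n=np.array([-d[1],d[0],0]);m=np.array([.5049,.0888,.0125])
print("pred ends",proj(c,m-.0825*d),proj(c,m+.0825*d))
hsv=cv2.cvtColor(im,cv2.COLOR_BGR2GRAY);mm=proj(c,m).astype(int);print(mm, hsv[mm[1],mm[0]])
mask=((hsv<hsv[mm[1],mm[0]]+22)&(hsv>hsv[mm[1],mm[0]]-35)).astype(np.uint8)
mask=cv2.morphologyEx(mask,cv2.MORPH_OPEN,np.ones((3,3)))
k,l,s,ce=cv2.connectedComponentsWithStats(mask);i=l[mm[1],mm[0]];print(s[i],ce[i])
cn=max(cv2.findContours((l==i).astype(np.uint8),0,1)[0],key=len)
print(cv2.minAreaRect(cn),cv2.boxPoints(cv2.minAreaRect(cn)).round(1).tolist())
print("profile across row", hsv[mm[1],::8].tolist()); print("col",hsv[::8,mm[0]].tolist())
im7,r7,c7=load("st3")
v=onz(c7,np.array([218,512])/5.4+[188,96],.0443);print("V2 again",v)
E
```

```text
7.85 [0.4963 0.0796 0.1443] yaw tool y 149.1 [-0.004 -0.    -1.   ] [-0.    0.27 -0.28  1.02 -0.   -1.03]
pred ends [254.07822492  99.60933476] [253.56176847 278.22870516]
[253 195] 78
[ 217   99   55  188 6716] [250.59023228 198.70205479]
((243.73924255371094, 192.25341796875), (52.223243713378906, 187.20945739746094), 0.8184555172920227) [[216.3000030517578, 285.5], [219.0, 98.30000305175781], [271.20001220703125, 99.0], [268.5, 286.20001220703125]]
profile across row [94, 100, 105, 105, 103, 105, 101, 99, 96, 100, 100, 103, 103, 103, 104, 105, 107, 107, 108, 107, 104, 100, 98, 98, 98, 97, 98, 99, 102, 103, 96, 78, 80, 65, 105, 106, 107, 105, 101, 104, 105, 104, 105, 105, 106, 108, 105, 105, 106, 105, 103, 100, 95, 72, 57, 52, 56, 50, 49, 53, 52, 55, 53, 56]
col [99, 99, 98, 100, 99, 99, 98, 100, 102, 103, 102, 103, 104, 80, 78, 76, 77, 77, 76, 77, 78, 77, 75, 79, 80, 80, 79, 79, 79, 78, 81, 76, 79, 79, 76, 80, 101, 98, 99, 101, 103, 101, 103, 101, 21, 16, 11, 11]
V2 again [ 0.5201875  -0.29897712  0.0443    ]
```

Call:
{"name": "carry_out", "arguments": {
  "moves": [
    [[0.06, 0, -0.002, 0.02, 0], [0.055, 0, -0.002, 0.05, 0], [0.055, 0, -0.002, 0.08, 0], [0.055, 0, -0.002, 0.105, 0], [0.055, 0, -0.002, 0.12, 0], [0.055, 0, -0.002, 0.125, 0], [0.055, 0, -0.002, 0.125, 0], [0.055, 0, -0.002, 0.125, 0], [0.055, 0, -0.002, 0.125, 0], [0.055, 0, -0.002, 0.125, 0]]
  ]
}}

```text
time: 9.15
ee_pos: [0.5, 0.0781, 0.022]
tcp_rot: [-0.491, 0.871, -0.0, 0.0]
ft_force: [0.8, 0.2, 0.2]
grip_width: 0.646
finger_force: 0.0
```

Call:
{"name": "carry_out", "arguments": {
  "moves": [
    [[0.055, 0, 0, 0.01, 0], [0.055, 0, 0, 0.0165, 0], [0.055, 0, 0, 0.0165, 0], [0.055, 0, 0, 0.0165, 0], [0.0, 0, 0, 0.0165, 0], [0.0, 0, 0, 0.0165, 0], [0.0, 0, 0, 0.0165, 0], [0.0, 0, 0, 0.0165, 0], [0.0, 0, 0, 0.0165, 0], [0.0, 0, 0, 0.0165, 0]]
  ],
  "newtons": 80
}}

```text
time: 10.4
ee_pos: [0.4998, 0.0782, 0.0057]
tcp_rot: [-0.491, 0.871, -0.0, 0.0]
ft_force: [-3.3, 0.3, 8.0]
grip_width: 0.258
finger_force: 78.1
```

Call:
{"name": "carry_out", "arguments": {
  "moves": [
    [[0.0, 0, 0, -0.01, 0], [0.0, 0, 0, -0.04, 0], [0.0, 0, 0, -0.08, 0], [0.0, 0.03, -0.016, -0.12, 0.5], [0.0, 0.07, -0.038, -0.16, 1], [0.0, 0.11, -0.06, -0.2, 1.5], [0.0, 0.15, -0.08, -0.235, 1.8], [0.0, 0.19, -0.102, -0.25, 1.8], [0.0, 0.2, -0.107, -0.25, 1.8], [0.0, 0.2, -0.107, -0.25, 1.8]]
  ]
}}

```text
time: 11.65
ee_pos: [0.4873, -0.1485, 0.2551]
tcp_rot: [-0.476, 0.879, 0.0, -0.0]
ft_force: [0.1, 0.3, -3.1]
grip_width: 0.258
finger_force: 79.1
```

Call:
{"name": "carry_out", "arguments": {
  "moves": [
    [[0.0, 0.03, -0.017, 0, 0], [0.0, 0.07, -0.039, 0, 0], [0.0, 0.11, -0.061, 0, 0], [0.0, 0.14, -0.078, 0, 0], [0.0, 0.17, -0.095, 0, 0], [0.0, 0.183, -0.105, 0, 0], [0.0, 0.183, -0.105, 0, 0], [0.0, 0.183, -0.105, 0, 0], [0.0, 0.183, -0.105, 0, 0], [0.0, 0.183, -0.105, 0, 0]]
  ]
}}

```text
time: 12.9
ee_pos: [0.476, -0.3584, 0.2555]
tcp_rot: [-0.477, 0.879, -0.0, 0.0]
ft_force: [0.6, 0.3, -1.9]
grip_width: 0.263
finger_force: 79.2
```

```bash
python3 w.py hand; python3 - <<'E'
from w import *
im,r,c=load("hand")
T=R.from_quat(r["tcp_rot"]).as_matrix();g=cv2.cvtColor(im,cv2.COLOR_BGR2GRAY)
f=lambda X: proj(c,r["ee_pos"]+T@np.array(X))
for x in (.06,.07,.08): print(x,f([x,0,-.0068]))
p=f([.07,0,-.0068]);u=int(p[0]);print("col",u,[(i,int(g[i,u-5:u+6].mean())) for i in range(0,int(p[1])+60,4)])
row=int(f([.05,0,-.0068])[1]);print("row",row,[(j,int(g[row-2:row+3,j].mean())) for j in range(u-60,u+60,4)])
im7,r7,c7=load("st3")
q=lambda a,z: onz(c7,np.array(a)/5.4+[188,96],z)
for a,b,z in [((295,342),(575,334),.051),((295,383),(578,376),.046),((0,163),(610,150),.024)]:
    d=q(b,z)-q(a,z);print("yaw",np.degrees(np.arctan2(d[1],d[0])))
E
```

```text
12.9 [ 0.476  -0.3584  0.2555] yaw tool y 147.01 [ 0. -0. -1.] [-0.78  0.38  0.2   1.38  0.   -1.78]
0.06 [257.56150951 124.21079971]
0.07 [257.57804153  99.28716226]
0.08 [257.59475144  73.47238076]
col 257 [(0, 70), (4, 78), (8, 73), (12, 72), (16, 70), (20, 64), (24, 71), (28, 80), (32, 81), (36, 86), (40, 80), (44, 80), (48, 82), (52, 83), (56, 84), (60, 81), (64, 81), (68, 82), (72, 104), (76, 121), (80, 134), (84, 146), (88, 149), (92, 132), (96, 166), (100, 147), (104, 145), (108, 145), (112, 148), (116, 147), (120, 149), (124, 149), (128, 149), (132, 149), (136, 149), (140, 147), (144, 147), (148, 147), (152, 145), (156, 143)]
row 148 [(197, 117), (201, 117), (205, 119), (209, 119), (213, 119), (217, 118), (221, 119), (225, 118), (229, 119), (233, 133), (237, 139), (241, 142), (245, 144), (249, 135), (253, 149), (257, 147), (261, 146), (265, 136), (269, 131), (273, 130), (277, 122), (281, 104), (285, 87), (289, 118), (293, 117), (297, 117), (301, 117), (305, 116), (309, 116), (313, 116)]
yaw 58.46477749158484
yaw 58.2470638125115
yaw 57.9408986044326
```

```bash
python3 - <<'E'
from w import *
im,r,c=load("hand");g=cv2.cvtColor(im,cv2.COLOR_BGR2GRAY)
b=cv2.resize(g[56:120,216:300],(21,16),interpolation=cv2.INTER_AREA)
for i,x in enumerate(b): print(56+4*i,x.tolist())
E
```

```text
56 [131, 106, 79, 77, 80, 75, 85, 83, 74, 83, 85, 86, 77, 80, 83, 84, 84, 85, 76, 76, 79]
60 [102, 77, 79, 77, 81, 79, 85, 82, 74, 79, 81, 82, 83, 82, 81, 85, 84, 84, 84, 84, 83]
64 [82, 78, 78, 78, 82, 85, 79, 76, 76, 79, 82, 84, 89, 89, 88, 85, 87, 86, 85, 86, 85]
68 [82, 79, 78, 79, 87, 82, 76, 75, 100, 110, 83, 85, 89, 90, 85, 86, 86, 85, 85, 84, 82]
72 [84, 80, 78, 78, 78, 76, 86, 121, 150, 147, 93, 85, 86, 94, 88, 87, 86, 86, 84, 80, 88]
76 [87, 81, 79, 78, 77, 84, 140, 150, 150, 151, 130, 86, 89, 90, 89, 87, 86, 85, 74, 78, 89]
80 [88, 84, 78, 79, 82, 85, 131, 150, 150, 151, 150, 104, 91, 90, 91, 89, 85, 78, 83, 85, 89]
84 [85, 86, 78, 90, 91, 88, 104, 146, 149, 150, 150, 138, 92, 92, 90, 91, 106, 80, 82, 88, 86]
88 [75, 80, 87, 90, 91, 89, 84, 125, 138, 144, 150, 150, 111, 86, 87, 105, 127, 99, 82, 83, 82]
92 [74, 76, 79, 90, 90, 85, 85, 96, 95, 98, 135, 147, 144, 94, 93, 94, 112, 135, 102, 91, 90]
96 [168, 172, 152, 131, 138, 144, 146, 149, 154, 154, 151, 146, 143, 138, 133, 131, 131, 137, 165, 166, 163]
100 [115, 116, 113, 122, 127, 141, 147, 149, 148, 144, 147, 148, 143, 136, 122, 110, 103, 90, 111, 111, 110]
104 [119, 119, 114, 118, 125, 138, 146, 148, 147, 141, 147, 148, 146, 139, 125, 113, 103, 93, 117, 117, 117]
108 [119, 119, 112, 114, 119, 136, 147, 146, 147, 143, 149, 149, 148, 138, 124, 116, 104, 98, 117, 117, 117]
112 [119, 119, 114, 114, 113, 134, 147, 145, 147, 144, 149, 148, 145, 136, 125, 117, 106, 98, 118, 118, 118]
116 [118, 118, 115, 114, 121, 135, 145, 143, 146, 147, 149, 147, 145, 136, 125, 119, 106, 98, 119, 119, 118]
```

The tube's near end is at row 96, so the tube's centre lies 11.3 mm ahead of the TCP (11.7 mm expected). The bright patch beyond it is only debris. Next is lowering.

Call:
{"name": "carry_out", "arguments": {
  "moves": [
    [[0.0, -0.002, -0.0045, 0, 0], [0.0, -0.002, -0.0045, 0.03, 0], [0.0, -0.002, -0.0045, 0.07, 0], [0.0, -0.002, -0.0045, 0.11, 0], [0.0, -0.002, -0.0045, 0.14, 0], [0.0, -0.002, -0.0045, 0.165, 0], [0.0, -0.002, -0.0045, 0.18, 0], [0.0, -0.002, -0.0045, 0.188, 0], [0.0, -0.002, -0.0045, 0.192, 0], [0.0, -0.002, -0.0045, 0.192, 0]]
  ]
}}

```text
time: 14.2
ee_pos: [0.481, -0.36, 0.0636]
tcp_rot: [-0.477, 0.879, -0.0, 0.0]
ft_force: [-0.6, -0.1, -2.0]
grip_width: 0.259
finger_force: 79.3
```

Call:
{"name": "carry_out", "arguments": {
  "moves": [
    [[0.0, 0, 0, 0.002, 0], [0.0, 0, 0, 0.004, 0], [0.0, 0, 0, 0.005, 0], [0.0, 0, 0, 0.006, 0], [0.0, 0, 0, 0.007, 0], [0.0, 0, 0, 0.0075, 0], [0.0, 0, 0, 0.008, 0], [0.0, 0, 0, 0.008, 0], [0.0, 0, 0, 0.008, 0], [0.0, 0, 0, 0.008, 0]]
  ]
}}

```text
time: 15.45
ee_pos: [0.4808, -0.3598, 0.0553]
tcp_rot: [-0.477, 0.879, 0.0, 0.0]
ft_force: [-0.9, 0.7, -1.5]
grip_width: 0.26
finger_force: 79.3
```

```bash
python3 w.py seat1;  python3 - <<'E'
from w import *
im=viewer.read_camera("top");cv2.imwrite("pics/top2.png",im)
E
```

```text
15.45 [ 0.4808 -0.3598  0.0553] yaw tool y 146.98 [ 0.  0. -1.] [-0.78  0.49 -0.18  0.89  0.   -1.77]
```

Call:
{"name": "carry_out", "arguments": {
  "moves": [
    [[0.0, 0, 0, 0.0005, 0], [0.0, 0, 0, 0.001, 0], [0.0, 0, 0, 0.0015, 0], [0.0, 0, 0, 0.002, 0], [0.0, 0, 0, 0.002, 0], [0.0, 0, 0, 0.002, 0], [0.0, 0, 0, 0.002, 0], [0.0, 0, 0, 0.002, 0], [0.0, 0, 0, 0.002, 0], [0.0, 0, 0, 0.002, 0]]
  ]
}}

```text
time: 16.8
ee_pos: [0.4809, -0.36, 0.0549]
tcp_rot: [-0.477, 0.879, -0.001, 0.0]
ft_force: [-6.5, 5.6, 22.5]
grip_width: 0.257
finger_force: 82.2
```

Call:
{"name": "carry_out", "arguments": {
  "moves": [
    [[0.0, 0, 0.001, -0.001, 0], [0.0, 0, 0.001, -0.0012, 0], [0.0, 0, 0.001, -0.0012, 0], [0.05, 0, 0.001, -0.0012, 0], [0.05, 0, 0.001, -0.0012, 0], [0.05, 0, 0.001, -0.0012, 0], [0.05, 0, 0.001, -0.02, 0], [0.05, 0, 0.001, -0.05, 0], [0.05, 0, 0.001, -0.09, 0], [0.05, 0, 0.001, -0.13, 0]]
  ]
}}

```text
time: 18.05
ee_pos: [0.4797, -0.3591, 0.1844]
tcp_rot: [-0.477, 0.879, 0.0, -0.0]
ft_force: [0.3, -0.3, 0.0]
grip_width: 0.585
finger_force: 0.0
```

Call:
{"name": "carry_out", "arguments": {
  "moves": [
    [[0.05, 0.0, 0.02, -0.03, 5], [0.05, 0.0, 0.04, -0.06, 15], [0.06, 0.0, 0.05, -0.08, 25], [0.06, 0.0, 0.05, -0.1, 35], [0.06, 0.0, 0.05, -0.1, 45], [0.06, 0.0, 0.05, -0.1, 55], [0.06, 0.0, 0.05, -0.1, 65], [0.06, 0.0, 0.05, -0.1, 75], [0.06, 0.0, 0.05, -0.1, 85], [0.06, 0.0, 0.05, -0.1, 90]]
  ]
}}

```text
time: 19.3
ee_pos: [0.4379, -0.332, 0.2832]
tcp_rot: [0.286, 0.958, 0.0, -0.0]
ft_force: [-0.2, -0.3, 0.3]
grip_width: 0.705
finger_force: 0.0
```

```bash
python3 w.py seat2; python3 - <<'E'
from w import *
im,r,c=load("seat2")
for n,P in dict(mark=[.4931,-.2518,.056],cen=[.488,-.3447,.062]).items(): print(n,proj(c,P))
E
```

```text
19.3 [ 0.4379 -0.332   0.2832] yaw tool y 56.73 [-0.  0. -1.] [-0.8   0.3   0.14  1.41 -0.   -0.22]
mark [339.81792422 163.98544044]
cen [270.61764009 203.69180125]
```

View pics/seat2b.png

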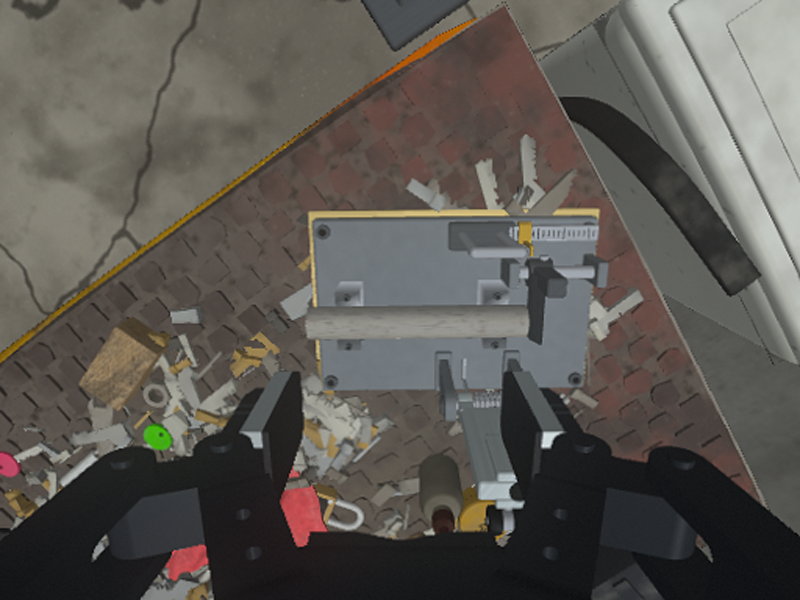

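The tube lies in both V-blocks from (306,323) to (528,322), and its right end is at the stop plate. The stop is still at the pointer, and the leaf is open with its knob at about (505,520), partly hidden by the right finger.

```bash
python3 - <<'E'
from w import *
im,r,c=load("seat2");g=cv2.cvtColor(im,cv2.COLOR_BGR2GRAY)
for rr in (202,206,210): print(rr,[(j,int(g[rr-1:rr+2,j].mean())) for j in list(range(190,204))+list(range(330,350))])
u=np.array([np.cos(np.radians(57.1)),np.sin(np.radians(57.1))]);x=np.array([u[1],-u[0]])
for n,uv,z in [("left",(196.5,206),.0745),("left",(196.5,206),.062),("right",(338,206),.0745),("right",(338,206),.062),("tip",(339.5,164),.056)]:
    p=onz(c,uv,z)[:2]; print(n,z,(p@u).round(4),(p@x).round(4))
E
```

```text
202 [(190, 135), (191, 123), (192, 117), (193, 105), (194, 96), (195, 97), (196, 106), (197, 113), (198, 114), (199, 116), (200, 118), (201, 119), (202, 119), (203, 118), (330, 126), (331, 126), (332, 126), (333, 125), (334, 127), (335, 130), (336, 130), (337, 133), (338, 89), (339, 54), (340, 53), (341, 54), (342, 55), (343, 55), (344, 55), (345, 56), (346, 56), (347, 48), (348, 128), (349, 123)]
206 [(190, 84), (191, 88), (192, 89), (193, 89), (194, 88), (195, 115), (196, 140), (197, 140), (198, 139), (199, 139), (200, 138), (201, 136), (202, 139), (203, 141), (330, 144), (331, 145), (332, 142), (333, 136), (334, 136), (335, 139), (336, 145), (337, 150), (338, 123), (339, 60), (340, 52), (341, 54), (342, 55), (343, 54), (344, 55), (345, 56), (346, 55), (347, 65), (348, 126), (349, 123)]
210 [(190, 78), (191, 76), (192, 82), (193, 92), (194, 90), (195, 112), (196, 140), (197, 147), (198, 145), (199, 146), (200, 146), (201, 147), (202, 148), (203, 149), (330, 147), (331, 148), (332, 149), (333, 149), (334, 150), (335, 150), (336, 151), (337, 157), (338, 92), (339, 53), (340, 53), (341, 54), (342, 55), (343, 54), (344, 55), (345, 56), (346, 52), (347, 84), (348, 125), (349, 123)]
left 0.0745 -0.1099 0.5952
left 0.062 -0.1124 0.5993
right 0.0745 0.0527 0.5962
right 0.062 0.056 0.6004
tip 0.056 0.0561 0.5508
```

```bash
python3 - <<'E'
from w import *
a=np.radians(57.0);u=np.array([np.cos(a),np.sin(a)]);x=np.array([u[1],-u[0]])
vs=np.array([[.4588,-.3925],[.5207,-.2987]]);print((vs@u).round(4),(vs@x).round(4))
seat=(vs[0]+.045*u+vs[1]-.068*u)/2;print("seat",seat)
mk=np.array([.4931,-.2518])-seat;print("mark jig",mk@x,mk@u)
im,r,c=load("jig1")
J=lambda X,Y,Z:np.r_[seat+X*x+Y*u,Z]
print("knob pred",J(.096,.06,.166),proj(c,J(.096,.06,.166)),"leafend",proj(c,J(.056,.06,.193)), "want knob ~283.5,307, leafend ~284,280")
p=onz(c,(283.5,307),.166);print("knob ray",p,"jig",(p[:2]-seat)@x,(p[:2]-seat)@u)
g=cv2.cvtColor(im,cv2.COLOR_BGR2GRAY)
b=cv2.resize(g[292:324,262:306],(22,16),interpolation=cv2.INTER_AREA)
for i,q in enumerate(b): print(292+2*i,q.tolist())
E
```

```text
[-0.0793  0.0331] [0.5986 0.5994]
seat [ 0.48348665 -0.35524471]
mark jig -0.04827759508179233 0.09199184004058113
knob pred [ 0.59667737 -0.35720982  0.166     ] [282.51416907 306.42991592] leafend [284.86465298 284.86884388] want knob ~283.5,307, leafend ~284,280
knob ray [ 0.59772662 -0.35679528  0.166     ] jig 0.09665420111581523 0.060919134233454346
292 [56, 55, 58, 129, 177, 179, 180, 183, 184, 178, 179, 183, 182, 181, 180, 177, 177, 176, 159, 122, 123, 116]
294 [60, 56, 60, 102, 160, 162, 159, 161, 152, 126, 125, 126, 119, 129, 132, 134, 131, 127, 128, 121, 121, 112]
296 [63, 62, 62, 73, 51, 46, 42, 43, 84, 132, 140, 105, 35, 57, 58, 56, 109, 122, 122, 123, 119, 85]
298 [68, 67, 66, 61, 33, 34, 34, 33, 77, 135, 148, 96, 34, 34, 34, 33, 66, 99, 89, 86, 84, 76]
300 [77, 70, 69, 55, 35, 35, 35, 34, 66, 92, 95, 79, 36, 36, 35, 35, 38, 59, 70, 77, 79, 77]
302 [91, 75, 69, 59, 35, 36, 36, 35, 70, 103, 102, 94, 39, 36, 36, 36, 36, 63, 58, 70, 75, 76]
304 [100, 83, 69, 68, 38, 39, 39, 37, 77, 123, 124, 126, 49, 40, 39, 38, 38, 69, 58, 78, 66, 76]
306 [102, 89, 71, 78, 44, 42, 42, 40,
[... 206 characters left out ...]
6, 157, 162, 52, 43, 47, 50, 44, 114, 127, 94, 79, 78]
312 [93, 118, 106, 77, 42, 42, 45, 48, 76, 155, 155, 157, 54, 41, 43, 45, 40, 130, 129, 120, 69, 76]
314 [88, 115, 110, 92, 42, 38, 38, 37, 83, 130, 126, 98, 50, 34, 34, 34, 53, 130, 129, 124, 72, 63]
316 [114, 98, 106, 115, 92, 88, 89, 93, 127, 129, 132, 81, 112, 110, 119, 118, 132, 129, 129, 125, 117, 117]
318 [110, 100, 110, 114, 126, 127, 126, 125, 124, 100, 92, 81, 77, 128, 129, 129, 129, 130, 129, 118, 113, 121]
320 [114, 100, 110, 111, 127, 125, 123, 122, 124, 109, 77, 104, 131, 129, 129, 129, 129, 128, 129, 108, 75, 96]
322 [102, 113, 90, 101, 125, 123, 124, 125, 103, 96, 109, 96, 128, 128, 129, 129, 127, 127, 125, 100, 126, 107]
```

The knob's image (cols 269.5-295.5, centre 282.7,305.5) agrees with the predicted (282.5,306.4). I'll approach it from above and pinch.

Call:
{"name": "carry_out", "arguments": {
  "moves": [
    [[0.06, -0.05, 0.022, 0, -0.3], [0.06, -0.1, 0.045, 0, -0.3], [0.06, -0.14, 0.062, 0, -0.3], [0.06, -0.1466, 0.0663, 0, -0.3], [0.06, -0.1466, 0.0663, 0.03, -0.3], [0.06, -0.1466, 0.0663, 0.07, -0.3], [0.06, -0.1466, 0.0663, 0.11, -0.3], [0.06, -0.1466, 0.0663, 0.131, -0.3], [0.06, -0.1466, 0.0663, 0.131, -0.3], [0.06, -0.1466, 0.0663, 0.131, -0.3]]
  ]
}}

```text
time: 20.6
ee_pos: [0.5971, -0.3567, 0.1537]
tcp_rot: [0.282, 0.96, -0.0, 0.001]
ft_force: [0.6, 0.7, 0.6]
grip_width: 0.705
finger_force: 0.0
```

Call:
{"name": "carry_out", "arguments": {
  "moves": [
    [[0.0, 0, 0, 0, 0], [0.0, 0, 0, 0, 0], [0.0, 0, 0, 0, 0], [0.0, 0, 0, 0, 0], [0.0, 0, 0, 0, 0], [0.0, 0, 0, 0, 0], [0.0, 0, 0, 0, 0], [0.0, 0, 0, 0, 0], [0.0, 0, 0, 0, 0], [0.0, 0, 0, 0, 0]]
  ],
  "newtons": 110
}}

```text
time: 21.85
ee_pos: [0.5967, -0.358, 0.1537]
tcp_rot: [0.282, 0.959, -0.002, 0.001]
ft_force: [-6.4, -7.6, 8.6]
grip_width: 0.253
finger_force: 107.7
```

```bash
python3 w.py knob; python3 - <<'E'
from w import *
im,r,c=load("knob");T=R.from_quat(r["tcp_rot"]).as_matrix()
p0=r["ee_pos"]
# knob circle about hinge, tool vertical: th 1.55->-0.01 ; knob in leaf frame (78 along,40 normal)
def k(th,b=0): return np.array([-(.078+b)*np.cos(th)+.040*np.sin(th),(.078+b)*np.sin(th)+.040*np.cos(th)])
k0=k(1.55)
for th in np.linspace(1.55,-.02,21):
    d=k(th)-k0; print(round(th,3),"dx",(-d[0]).round(4),"dz",(-d[1]).round(4))
E
```

```text
21.85 [ 0.5967 -0.358   0.1537] yaw tool y 57.22 [ 0.    -0.004 -1.   ] [-0.66  0.59  0.28  1.26 -0.   -0.08]
1.55 dx -0.0 dz -0.0
1.472 dx 0.0063 dz -0.0028
1.393 dx 0.0128 dz -0.005
1.314 dx 0.0194 dz -0.0068
1.236 dx 0.0262 dz -0.008
1.158 dx 0.0331 dz -0.0087
1.079 dx 0.0399 dz -0.0088
1.001 dx 0.0468 dz -0.0084
0.922 dx 0.0536 dz -0.0075
0.844 dx 0.0603 dz -0.006
0.765 dx 0.0669 dz -0.0041
0.686 dx 0.0733 dz -0.0016
0.608 dx 0.0795 dz 0.0014
0.53 dx 0.0855 dz 0.0049
0.451 dx 0.0911 dz 0.0088
0.373 dx 0.0965 dz 0.0132
0.294 dx 0.1014 dz 0.0179
0.216 dx 0.106 dz 0.0231
0.137 dx 0.1102 dz 0.0285
0.058 dx 0.1139 dz 0.0343
-0.02 dx 0.1172 dz 0.0404
```

Call:
{"name": "carry_out", "arguments": {
  "moves": [
    [[0.0, 0.0062, 0, -0.0022, 0], [0.0, 0.0126, 0, -0.0042, 0], [0.0, 0.0191, 0, -0.0058, 0], [0.0, 0.0258, 0, -0.007, 0], [0.0, 0.0326, 0, -0.0078, 0], [0.0, 0.0394, 0, -0.0079, 0], [0.0, 0.0462, 0, -0.0076, 0], [0.0, 0.053, 0, -0.0067, 0], [0.0, 0.0596, 0, -0.0053, 0], [0.0, 0.0661, 0, -0.0034, 0]]
  ]
}}

```text
time: 23.15
ee_pos: [0.542, -0.323, 0.1584]
tcp_rot: [0.282, 0.959, -0.003, 0.002]
ft_force: [-7.0, -10.1, 19.0]
grip_width: 0.249
finger_force: 109.1
```

Call:
{"name": "carry_out", "arguments": {
  "moves": [
    [[0.0, 0.0064, 0, 0.0024, 0], [0.0, 0.0126, 0, 0.0054, 0], [0.0, 0.0185, 0, 0.0088, 0], [0.0, 0.0241, 0, 0.0126, 0], [0.0, 0.0295, 0, 0.017, 0], [0.0, 0.0344, 0, 0.0216, 0], [0.0, 0.0389, 0, 0.0267, 0], [0.0, 0.0431, 0, 0.032, 0], [0.0, 0.0468, 0, 0.0378, 0], [0.0, 0.0501, 0, 0.0438, 0]]
  ]
}}

```text
time: 24.4
ee_pos: [0.4979, -0.2947, 0.1132]
tcp_rot: [0.282, 0.959, -0.002, -0.0]
ft_force: [-15.3, -5.6, 19.5]
grip_width: 0.253
finger_force: 109.2
```

Call:
{"name": "carry_out", "arguments": {
  "moves": [
    [[0.0, 0.002, 0, 0, 0], [0.0, 0.005, 0, 0.0002, 0], [0.0, 0.008, 0, 0.0002, 0], [0.0, 0.011, 0, 0.0003, 0], [0.0, 0.014, 0, 0.0003, 0], [0.0, 0.017, 0, 0.0004, 0], [0.0, 0.02, 0, 0.0004, 0], [0.0, 0.023, 0, 0.0004, 0], [0.0, 0.0245, 0, 0.0004, 0], [0.0, 0.0245, 0, 0.0004, 0]]
  ]
}}

```text
time: 25.65
ee_pos: [0.4793, -0.2828, 0.1132]
tcp_rot: [0.282, 0.959, -0.003, 0.002]
ft_force: [-5.2, -12.3, 9.6]
grip_width: 0.255
finger_force: 108.0
```

```bash
python3 w.py bolt
```

```text
25.65 [ 0.4793 -0.2828  0.1132] yaw tool y 57.21 [ 0.002 -0.006 -1.   ] [-0.68  0.37 -0.21  0.98 -0.   -0.11]
```

Call:
{"name": "carry_out", "arguments": {
  "moves": [
    [[0.0, 0.001, 0, 0, 0], [0.0, 0.002, 0, 0, 0], [0.0, 0.003, 0, 0, 0], [0.0, 0.003, 0, 0, 0], [0.0, 0.003, 0, 0, 0], [0.0, 0.003, 0, 0, 0], [0.0, 0.001, 0, 0, 0], [0.0, 0.001, 0, 0, 0], [0.0, 0.001, 0, 0, 0], [0.0, 0.001, 0, 0, 0]]
  ]
}}

```text
time: 26.95
ee_pos: [0.4793, -0.2828, 0.1134]
tcp_rot: [0.282, 0.959, -0.003, 0.002]
ft_force: [-0.4, -14.8, 8.3]
grip_width: 0.256
finger_force: 108.2
```

Call:
{"name": "carry_out", "arguments": {
  "moves": [
    [[0.0, 0, 0, -0.001, 0], [0.0, 0, 0, -0.002, 0], [0.0, 0, 0, -0.003, 0], [0.0, 0, 0, -0.004, 0], [0.0, 0, 0, -0.005, 0], [0.0, 0, 0, -0.005, 0], [0.0, 0, 0, -0.005, 0], [0.0, 0, 0, -0.005, 0], [0.0, 0, 0, -0.005, 0], [0.0, 0, 0, -0.005, 0]]
  ]
}}

```text
time: 28.2
ee_pos: [0.4804, -0.2836, 0.1176]
tcp_rot: [0.282, 0.959, -0.003, 0.003]
ft_force: [11.3, -23.4, -11.0]
grip_width: 0.25
finger_force: 109.2
```

Call:
{"name": "carry_out", "arguments": {
  "moves": [
    [[0.0, 0, 0, 0.0005, 0], [0.0, 0, 0, 0.001, 0], [0.04, 0, 0, 0.001, 0], [0.05, 0, 0, 0.001, 0], [0.05, 0, 0, 0.001, 0], [0.05, 0, 0, -0.01, 0], [0.05, 0, 0, -0.04, 0], [0.05, 0, 0, -0.08, 0], [0.05, 0.0, 0, -0.12, 0], [0.05, 0.0, 0, -0.15, 0]]
  ]
}}

```text
time: 29.45
ee_pos: [0.4779, -0.2797, 0.269]
tcp_rot: [0.282, 0.96, -0.0, 0.001]
ft_force: [0.7, -0.6, 0.8]
grip_width: 0.587
finger_force: 0.0
```

```bash
python3 w.py end; python3 - <<'E'
from w import *
im,r,c=load("end");print(r["ft_force"],r["finger_force"])
g=cv2.cvtColor(im,cv2.COLOR_BGR2GRAY)
a=np.radians(57.0);u=np.array([np.cos(a),np.sin(a)]);x=np.array([u[1],-u[0]]);seat=np.array([.4835,-.3552])
J=lambda X,Y,Z:np.r_[seat+X*x+Y*u,Z]
p=proj(c,J(-.044,.06,.130));print("knob pred",p)
i,j=p[1].astype(int) if 0 else int(p[1]),int(p[0])
b=cv2.resize(g[i-32:i+32,j-40:j+40],(20,16),interpolation=cv2.INTER_AREA)
for k,q in enumerate(b): print(i-32+4*k,q.tolist())
for n,P in dict(mark=[.4931,-.2518,.056],gripblk=J(-.036,.1015,.095),tubeL=J(0,-.0745,.062)).items(): print(n,proj(c,P))
E
```

```text
29.45 [ 0.4779 -0.2797  0.269 ] yaw tool y 57.28 [ 0.001 -0.001 -1.   ] [-0.68  0.3   0.11  1.38  0.   -0.11]
[ 0.71318062 -0.59178677  0.78328811] 0.0
knob pred [255.98723324 182.02609305]
150 [118, 120, 119, 120, 107, 89, 90, 81, 91, 156, 151, 90, 89, 94, 88, 118, 140, 132, 145, 146]
154 [119, 120, 118, 120, 107, 103, 117, 116, 117, 131, 130, 117, 117, 119, 97, 106, 124, 121, 126, 126]
158 [120, 120, 120, 121, 122, 140, 160, 160, 160, 160, 160, 160, 160, 161, 135, 124, 126, 132, 126, 123]
162 [121, 121, 121, 120, 122, 123, 128, 129, 126, 153, 151, 128, 131, 115, 76, 106, 126, 90, 86, 110]
166 [120, 122, 122, 121, 117, 113, 113, 113, 100, 125, 124, 99, 111, 108, 103, 109, 120, 78, 69, 67]
170 [121, 120, 122, 122, 153, 179, 170, 160, 155, 129, 128, 153, 159, 170, 183, 161, 158, 103, 57, 57]
174 [120, 120, 121, 122, 156, 185, 145, 84, 91, 124, 119, 81, 84, 161, 190, 165, 156, 89, 56, 61]
178 [121, 121, 122, 122, 156, 186, 115, 48, 52, 120, 122, 47, 47, 149, 190, 158, 127, 69, 58, 85]
182 [121, 122, 122, 121, 155, 186, 114, 52, 61, 163, 151, 50, 51, 145, 190, 157, 128, 81, 60, 86]
186 [121, 122, 122, 122, 156, 186, 115, 52, 59, 165, 145, 50, 52, 149, 190, 156, 128, 78, 62, 85]
190 [121, 123, 123, 124, 153, 185, 121, 47, 57, 108, 94, 48, 47, 153, 190, 157, 128, 78, 59, 108]
194 [98, 98, 96, 97, 137, 184, 169, 165, 174, 71, 78, 171, 166, 177, 190, 146, 102, 76, 59, 111]
198 [117, 117, 118, 115, 142, 184, 173, 183, 188, 70, 77, 185, 185, 177, 190, 151, 118, 72, 60, 113]
202 [143, 141, 137, 144, 152, 184, 172, 181, 186, 156, 160, 185, 180, 176, 190, 158, 141, 71, 60, 116]
206 [146, 144, 149, 150, 153, 183, 141, 88, 175, 186, 189, 173, 90, 170, 190, 157, 147, 68, 59, 118]
210 [149, 151, 152, 152, 153, 108, 88, 100, 101, 181, 183, 136, 99, 89, 157, 160, 149, 68, 59, 122]
mark [284.78963038 162.02489846]
gripblk [297.06889539 181.31187515]
tubeL [138.74437536 203.97908866]
```

```bash
python3 - <<'E'
from w import *
im,r,c=load("end");g=cv2.cvtColor(im,cv2.COLOR_BGR2GRAY)
u=np.array([np.cos(np.radians(57.1)),np.sin(np.radians(57.1))])
for rr in (203,207): print(rr,[(j,int(g[rr-1:rr+2,j].mean())) for j in list(range(128,146))+list(range(274,298))])
for j in (134,136,138): print(j,(onz(c,(j,205),.0745)[:2]@u).round(4))
for j in (280,282,284,286): print(j,(onz(c,(j,205),.0745)[:2]@u).round(4))
E
```

```text
203 [(128, 46), (129, 55), (130, 64), (131, 71), (132, 67), (133, 73), (134, 114), (135, 128), (136, 129), (137, 127), (138, 127), (139, 128), (140, 128), (141, 129), (142, 130), (143, 131), (144, 132), (145, 131), (274, 194), (275, 185), (276, 166), (277, 144), (278, 138), (279, 141), (280, 142), (281, 144), (282, 126), (283, 97), (284, 69), (285, 57), (286, 58), (287, 58), (288, 59), (289, 61), (290, 58), (291, 93), (292, 121), (293, 126), (294, 125), (295, 125), (296, 124), (297, 124)]
207 [(128, 85), (129, 77), (130, 61), (131, 47), (132, 58), (133, 80), (134, 135), (135, 150), (136, 148), (137, 149), (138, 149), (139, 147), (140, 148), (141, 148), (142, 149), (143, 150), (144, 150), (145, 150), (274, 193), (275, 184), (276, 159), (277, 141), (278, 140), (279, 145), (280, 150), (281, 155), (282, 135), (283, 94), (284, 62), (285, 57), (286, 59), (287, 59), (288, 59), (289, 61), (290, 56), (291, 92), (292, 120), (293, 126), (294, 124), (295, 124), (296, 124), (297, 124)]
134 -0.1107
136 -0.1085
138 -0.1062
280 0.0508
282 0.053
284 0.0552
286 0.0574
```

The tube is unmoved with about a 2 mm gap to the stop, and the bolt is home under the keeper.

```bash
python3 -c "
from station import ctrl; print(ctrl.hand_in())"
```

```text
the job is handed in; nothing more can be done
None
```

I handed the job in after about 29.5 s of the 64 s allowed. By my measurements the stop is within about 1 mm of the pointer, the tube is in both V-blocks about 2 mm from the stop, and the leaf is down with its bolt home under the keeper. The arm is clear of everything; the hand-in returned no verdict.

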